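Put the candle set away in its wooden box

ROBOT

A 7-joint arm with a two-finger parallel gripper is mounted at the origin on the work surface. World frame = base frame: x ahead of the robot, y to its left, z up, the work surface at z = 0. Lengths are in mm, angles in rad, forces in N, time in s.
With the tool pointing down it reaches from about 400 to 875 mm from the base axis. Payload 4.4 kg.
Tool frame: the origin (TCP) lies at the very end of the fingers, on their centre line; the grasp point (between the pads) lies 19 mm behind it; z points along the fingers, y is the line along which they close (so a half turn about z gives the same grasp; the last joint's range is limited). The gripper opens to 85 mm and grips with 20 to 120 N. Pads are 22 mm wide; open, the fingers measure 114 mm over their backs; the gripper's body (76 mm by 85 mm) begins 54 mm behind the grasp point. The pads swing forward as they close: fully open they stand 13 mm farther back than shut.
Start: joints at [-1.251, 0.628, 0.038, 1.517, -0.027, 0.996, -0.02], TCP at [244.572, 602.248, 192.513] pointing down, gripper open.
Joint ranges: [-3.06, 3.06], [-0.37, 2.12], [-1.25, 1.32], [0.18, 2.47], [-1.1, 4.24], [0.23, 1.98], [-2.94, 2.94]. Speed limits (rad/s): [2.57, 2.57, 3.14, 3.14, 3.14, 3.14, 3.14].

INTERFACE

Orientations are given as [roll, pitch, yaw] about the fixed x, y, z axes, in that order (R = Rz(yaw) Ry(pitch) Rx(roll)).
In Python, from cell import read_state, get_image, camera_info, finish_job gives the robot as it stands.
- The arm moves only by the tool play_rows, never from a script. Its argument "deltas" is one flat list of numbers, 7 for each row, row after row: the shift along the tool's x, y, z in mm, then the turn, a rotation vector about the tool's x, y, z in rad, then the opening, from 0 (shut) to 1 (fully open). In form: [dx, dy, dz, ax, ay, az, grip, dx, dy, dz, ax, ay, az, grip, ...]. A call has 1 to 10 rows; each row is the pose to reach, as a shift and turn from the pose commanded when the call began, along the tool's axes at that moment; what a row does not reach only later rows make up. A row lasts 1/8 s, in which the tool goes at most 62.5 mm and 10.7 degrees, less where a joint would pass 70% of its speed; a pose out of reach is approached as far as the arm can. A call with a gripper value outside its range is refused whole. The fingers move at their own pace and stop on an object; the grip force is fixed at half the most. Time passes only in rows, so rows that repeat a pose let the fingers close. It gives the time, the measured TCP pose, the force, the opening and the grip force at its end, in the units of the state.
- read_state(): the state, without advancing time (a new reading comes with each control period).
- get_image(name): name is "side" or "top" or "wrist"; returns the picture (480x640x3 uint8, red, green, blue); there is no depth.
- camera_info(name): a dict with "fx", "fy", "cx", "cy" (pixels), "T" (4x4, takes a point from camera to world coordinates). Camera axes: x right, y down, z forward; pixel columns grow to the right and rows downward; lengths in mm; the calibration is good to about 2 mm. A picture is of the moment at which its call begins: read the wrist's pose just before it. camera_info takes no time and is no camera call; for the wrist camera it gives the pose at the moment of the call.
- finish_job(): hands the job in; it is judged then, once.
The state is a dict: "clock": time; "qpos": joint angles; "qd": joint speeds; "tau": joint torques, N m; "eef_pos": TCP position; "tool_rot": TCP orientation; "force": force on the tool from outside, world axes, zero at the start; "torque": the same for the moment, N m; "width": finger opening in mm; "gripper_force": force on a finger pad.
Only numpy, scipy, OpenCV 4.12 (cv2) and the standard library are available. Lean on these libraries where they do the work, as an engineer would, in place of code of your own. Each camera call takes 0.05 s, during which the arm holds its last target. There are 200 camera calls.

TASK

Put the candle set away: lift the nested cups straight up off both stacks, leaving only the lowest cup of each stack standing upright on its coaster, without lifting, tipping or dragging it off. Stand the cups you took off, the lidded candle jars and the long match box upright on the floor of the open wooden box, side by side and not nested or piled up. Leave the glass candle, the book and the vase alone.

Things in the scene. Friction and masses are not known exactly. Their poses are not given: they have to be found in the camera images.
- chest: Open light-wood box, fixed, outside 152 mm (its x) by 292 mm (its y), 38 mm high, walls and floor 6 mm thick: 140 x 280 mm inside, inner floor 6 mm above the table. Origin: centre of the underside. A full set fits as a long row of up to four cups (67 mm each) beside a long row of match box (140 mm) and up to two jars (62 mm each).
- coaster_a: Round cork coaster, fixed, 100 mm across, 6 mm thick; stack a stands at its centre. Origin: centre of the underside.
- coaster_b: As coaster_a, for stack b.
- cup_a1: White cup, 62 mm tall, 0.34 kg. Foot: solid taper 33 mm high, 52 mm across below, 57 above. Above, a collar from 32 mm up, wall 4 mm, 62 mm across below, 67 at the rim; well 29 mm deep. A nested foot sits in the well below, gripped by two rubber studs (1 to 2 N); nested cups lie 33 mm apart, the collars clear of each other. Origin: underside centre. Lowest of stack a: stays.
- cup_a2: White cup, 62 mm tall, 0.34 kg. Foot: solid taper 33 mm high, 52 mm across below, 57 above. Above, a collar from 32 mm up, wall 4 mm, 62 mm across below, 67 at the rim; well 29 mm deep. A nested foot sits in the well below, gripped by two rubber studs (1 to 2 N); nested cups lie 33 mm apart, the collars clear of each other. Origin: underside centre. Second of stack a; pack.
- cup_a3: White cup, 62 mm tall, 0.34 kg. Foot: solid taper 33 mm high, 52 mm across below, 57 above. Above, a collar from 32 mm up, wall 4 mm, 62 mm across below, 67 at the rim; well 29 mm deep. A nested foot sits in the well below, gripped by two rubber studs (1 to 2 N); nested cups lie 33 mm apart, the collars clear of each other. Origin: underside centre. Third of stack a, at times absent; pack.
- cup_b1: White cup, 62 mm tall, 0.34 kg. Foot: solid taper 33 mm high, 52 mm across below, 57 above. Above, a collar from 32 mm up, wall 4 mm, 62 mm across below, 67 at the rim; well 29 mm deep. A nested foot sits in the well below, gripped by two rubber studs (1 to 2 N); nested cups lie 33 mm apart, the collars clear of each other. Origin: underside centre. Lowest of stack b: stays.
- cup_b2: White cup, 62 mm tall, 0.34 kg. Foot: solid taper 33 mm high, 52 mm across below, 57 above. Above, a collar from 32 mm up, wall 4 mm, 62 mm across below, 67 at the rim; well 29 mm deep. A nested foot sits in the well below, gripped by two rubber studs (1 to 2 N); nested cups lie 33 mm apart, the collars clear of each other. Origin: underside centre. Second of stack b; pack.
- cup_b3: White cup, 62 mm tall, 0.34 kg. Foot: solid taper 33 mm high, 52 mm across below, 57 above. Above, a collar from 32 mm up, wall 4 mm, 62 mm across below, 67 at the rim; well 29 mm deep. A nested foot sits in the well below, gripped by two rubber studs (1 to 2 N); nested cups lie 33 mm apart, the collars clear of each other. Origin: underside centre. Third of stack b, at times absent; pack.
- jar_1: Lidded white stoneware candle jar, a squat cylinder 62 mm across and 42 mm high, lid fixed on, with an upright round wooden knob 22 mm across and 26 mm high in the middle of its lid (total 68 mm). 0.25 kg. Not always there. Origin: centre of the underside, z up.
- jar_2: Lidded white stoneware candle jar, a squat cylinder 62 mm across and 42 mm high, lid fixed on, with an upright round wooden knob 22 mm across and 26 mm high in the middle of its lid (total 68 mm). 0.25 kg. Not always there. Origin: centre of the underside, z up.
- match_box: Long closed wooden match box, 60 mm (its x) by 140 mm (its y), 42 mm high, 0.2 kg, with an upright wooden grip bar in the middle of its lid: 36 mm along its x, 20 mm along its y, 26 mm high (total 68 mm). Origin: centre of the underside, z up.
- glass_candle: Bystander: candle in a glass, 76 mm across, 95 mm tall. Origin: centre of the underside.
- book: Bystander: closed book lying flat, 200 x 140 x 28 mm. Origin: centre of the underside.
- bud_vase: Bystander: small terracotta-coloured vase, 80 mm across, 110 mm tall. Origin: centre of the underside.
Not all that is in view belongs to the job. Leave any black or red look-alike of the coaster_b alone.

How it is judged (in metres and radians):
At the end, for the whole second after the job is handed in: Each upper cup, jar and the match box stands upright (0.12 rad), at rest on the wooden box's inner floor (within 5 mm; origin within 60 mm of its centre across, 130 mm along); the lowest cup of each stack is upright on its coaster, within 25 mm of its centre (x of cup_a2 in the frame of chest between -0.06 and 0.06 m and y of cup_a2 in the frame of chest between -0.13 and 0.13 m and z of each of cup_a2, cup_a3, cup_b2, cup_b3, jar_1, jar_2, match_box in the frame of chest below 0.011 m and angle between each of cup_a2, cup_a3, cup_b2, cup_b3, jar_1, jar_2, match_box's own z axis and vertical below 0.12 rad and linear speed of each of cup_a2, cup_a3, cup_b2, cup_b3, jar_1, jar_2, match_box below 0.02 m/s and x of cup_a3 in the frame of chest between -0.06 and 0.06 m and y of cup_a3 in the frame of chest between -0.13 and 0.13 m and x of cup_b2 in the frame of chest between -0.06 and 0.06 m and y of cup_b2 in the frame of chest between -0.13 and 0.13 m and x of cup_b3 in the frame of chest between -0.06 and 0.06 m and y of cup_b3 in the frame of chest between -0.13 and 0.13 m and x of jar_1 in the frame of chest between -0.06 and 0.06 m and y of jar_1 in the frame of chest between -0.13 and 0.13 m and x of jar_2 in the frame of chest between -0.06 and 0.06 m and y of jar_2 in the frame of chest between -0.13 and 0.13 m and x of match_box in the frame of chest between -0.06 and 0.06 m and y of match_box in the frame of chest between -0.13 and 0.13 m and horizontal distance between cup_a1 and coaster_a below 0.025 m and z of cup_a1 in the frame of coaster_a below 0.012 m and angle between each of cup_a1, cup_b1's own z axis and vertical below 0.1 rad and horizontal distance between cup_b1 and coaster_b below 0.025 m and z of cup_b1 in the frame of coaster_b below 0.012 m); the robot touches nothing.
It fails at once if the lowest cup of stack a is lifted off its coaster by more than 25 mm or tipped by more than 0.4 rad (z of cup_a1 in the frame of coaster_a above 0.031 m or angle between cup_a1's own z axis and vertical above 0.4 rad).
It fails at once if the lowest cup of stack b is lifted off its coaster by more than 25 mm or tipped by more than 0.4 rad (z of cup_b1 in the frame of coaster_b above 0.031 m or angle between cup_b1's own z axis and vertical above 0.4 rad).
It fails at once if the glass candle, the book or the vase is moved more than 30 mm (distance of any of glass_candle, book, bud_vase from where it was at the start of the episode above 0.03 m).
Of cup_a3, cup_b3 only 1 to 2 are there at a start; the rules pass over those that are not, and their reading is None.
Of jar_1, jar_2 only 1 to 2 are there at a start; the rules pass over those that are not, and their reading is None.
At some moment in a run one of jar_1, jar_2 may be knocked a few centimetres aside while the robot is not near it.
It also fails if it takes over 210 s, if anything falls off the work surface, if the arm or the gripper's body presses on something with over 40 N, if the wrist force passes 120 N, or if a joint passes its speed limit or range.

## Working session

There is one attempt and no reset: what is moved stays moved. The work goes in short steps, Python scripts to look and compute and a tool call to move; the robot and the scene stay as the last step left them, time stands still between calls to the robot, and variables do not carry over. Pictures are saved under pics/ and viewed, at most 14 in all, crops included, and the job is handed in when it is done.

Besides the shell and the picture viewer there is one more tool, called as a command line: name --argument value ..., lists and objects as JSON in quotes. play_rows: Moves the arm, as the interface text tells. Its arguments: {"type":"object","properties":{"deltas":{"type":"array"}},"required":["deltas"]}

```bash
mkdir -p pics; python3 - <<'E'
from cell import *
import cv2
print(read_state())
for n in("top","side"):
    print(n,camera_info(n)); cv2.imwrite(f"pics/{n}0.png",get_image(n)[:,:,::-1])
E
```

```text
{'clock': 0.0, 'qpos': array([-1.25080979,  0.62931681,  0.03842626,  1.51835789, -0.02700525,
        0.99627904, -0.01996184]), 'qd': array([ 0.00016223, -0.00030724,  0.00062883,  0.00055178,  0.00030994,
        0.00128339, -0.00080775]), 'tau': array([-6.54337418e-04, -5.63398218e+01,  1.22545637e+00, -1.93438482e+01,
        1.08784102e-02,  1.05635799e-02,  2.00705671e-05]), 'eef_pos': array([244.29369177, 601.61024427, 191.61108502]), 'tool_rot': array([-3.13974897e+00,  8.79982597e-06,  2.75585435e+00]), 'force': array([ 0.34250976, -0.1557506 ,  0.40500993]), 'torque': array([-0.03311002, -0.00441968, -0.03233741]), 'gripper_force': 0.0, 'width': 85.5045964436886}
top {'fx': 571.8239219250112, 'fy': 571.8239219250112, 'cx': 314.8321488189124, 'cy': 232.53222895000326, 'T': array([[ 9.61031181e-02, -9.72705197e-01,  2.11207930e-01,
         3.08961850e+02],
       [-9.95369814e-01, -9.35377123e-02,  2.21275966e-02,
         7.57322467e+01],
       [-1.76772170e-03, -2.12356529e-01, -9.77190657e-01,
         1.24176571e+03],
       [ 0.00000000e+00,  0.00000000e+00,  0.00000000e+00,
         1.00000000e+00]])}
side {'fx': 574.4468180971705, 'fy': 574.4468180971705, 'cx': 317.07755190401485, 'cy': 238.56715977084858, 'T': array([[ 7.44355600e-01, -3.75468950e-01,  5.52229850e-01,
        -1.62071947e+02],
       [-6.67394609e-01, -3.90062149e-01,  6.34378401e-01,
        -7.08380786e+02],
       [-2.27854301e-02, -8.40758341e-01, -5.40930898e-01,
         7.36174353e+02],
       [ 0.00000000e+00,  0.00000000e+00,  0.00000000e+00,
         1.00000000e+00]])}
```

View pics/top0.png

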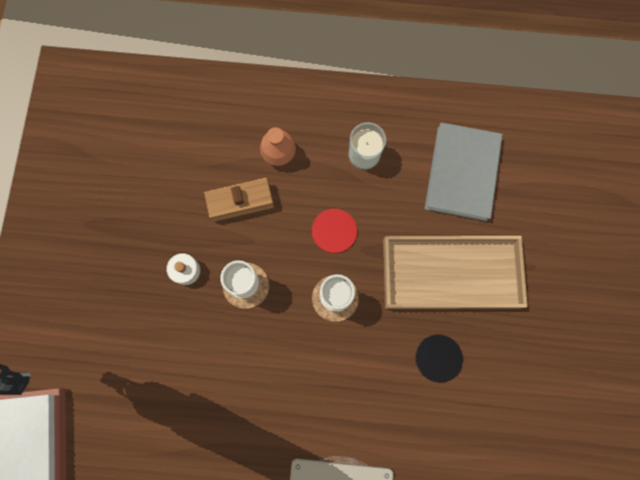

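View pics/side0.png

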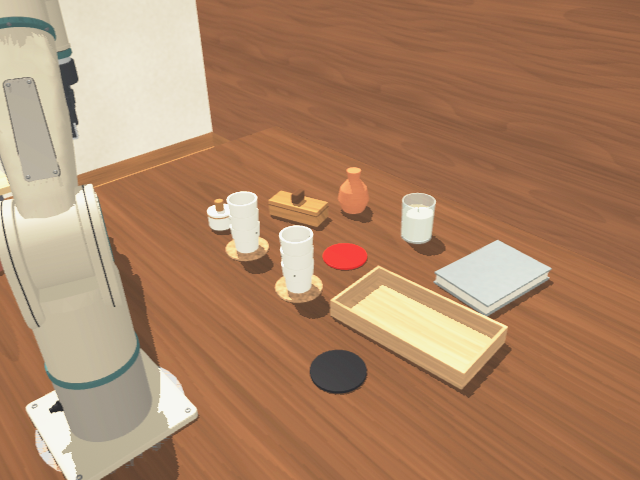

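Both views show the wooden box (455,273), coaster stacks (245,285) and (335,298), one jar (183,269), the match box (239,199), and decoys in red (335,231) and black (439,358). The cup stacks stand only on the cork coasters, so those are the real ones. Next I measure positions and stack heights.

```bash
cat > h.py <<'E'
from cell import *
import numpy as np, cv2
from scipy.spatial.transform import Rotation as R
def ray(c,u,v):
    T=c["T"]; d=T[:3,:3]@np.array([(u-c["cx"])/c["fx"],(v-c["cy"])/c["fy"],1]); return T[:3,3],d
def px(n,u,v,z,c=None):
    o,d=ray(c or camera_info(n),u,v); return (o+d*(z-o[2])/d[2])[:2].round(1)
def proj(n,p,c=None):
    c=c or camera_info(n); q=np.linalg.inv(c["T"])@np.append(p,1); return np.array([c["fx"]*q[0]/q[2]+c["cx"],c["fy"]*q[1]/q[2]+c["cy"]]).round(1)
def tri(a,b):
    o1,d1=ray(camera_info("top"),*a);o2,d2=ray(camera_info("side"),*b)
    A=np.array([d1,-d2]).T; s=np.linalg.lstsq(A,o2-o1,rcond=None)[0]
    return ((o1+d1*s[0]+o2+d2*s[1])/2).round(1)
def rel(p,yaw):
    "shift and turn in tool axes to TCP p, pointing down, tool yaw"
    s=read_state(); R0=R.from_euler("xyz",s["tool_rot"]); R1=R.from_euler("xyz",[np.pi,0,yaw])
    return R0.inv().apply(np.array(p)-s["eef_pos"]).round(1),(R0.inv()*R1).as_rotvec().round(3),s["eef_pos"].round(1),s["tool_rot"].round(3)
E
python3 - <<'E'
from h import *
print("coA",px("top",245,285,6),px("side",247,248,6)); print("coB",px("top",335,298,6),px("side",298,287,6))
print("rimA",tri((239.5,277.5),(243,200)),"rimB",tri((337.5,292.5),(297,235)))
for n,p in(("A",(245,285)),("B",(335,298))):
    x,y=px("top",*p,6)
    for z in(101,134): print(n,z,proj("top",[x,y,z]),proj("side",[x,y,z]))
print("jar knob",tri((180,267),(219,203)),"jar base",px("top",183,270,42))
for u,v in((386,238),(523,237),(526,309),(386,310)): print("chest",px("top",u,v,38))
print("mb top",[px("top",*q,42) for q in((205,193),(268,180),(273,203),(210,217))],"bar",px("top",236,191,68))
print("red",px("top",335,231,3),"book",px("top",465,171,28),"candle",px("top",367,145,80),"vase",px("top",277,148,60))
i=get_image("top");j=get_image("side")
a=cv2.resize(i[170:330,150:390],(800,533),interpolation=2);cv2.imwrite("pics/c1.png",a[:,:,::-1])
a=cv2.resize(j[160:310,190:390],(800,600),interpolation=2);cv2.imwrite("pics/c2.png",a[:,:,::-1])
E
```

```text
coA [445.7 243.3] [440.2 230.1]
coB [436.3  46.5] [430.4  36.8]
rimA [447.2 238.9 125.6] rimB [437.1  44.  127.4]
A 101 [239.3 279.2] [241.7 209.3]
A 134 [237.  276.9] [240.3 196.3]
B 101 [336.6 293.2] [295.2 246. ]
B 134 [337.2 291.4] [294.5 232.1]
jar knob [465.8 376.1  55.8] jar base [460.7 373. ]
chest [571.8 -50.4]
chest [ 602.2 -343.3]
chest [ 448.5 -352.5]
chest [418.3 -61.2]
mb top [array([633.2, 349.8]), array([675.7, 216.4]), array([624.9, 199.6]), array([580.8, 331.7])] bar [636.9 278.6]
red [584.4  59.6] book [ 742.6 -215.6] candle [762.5   8.9] vase [744.6 203. ]
```

View pics/c1.png

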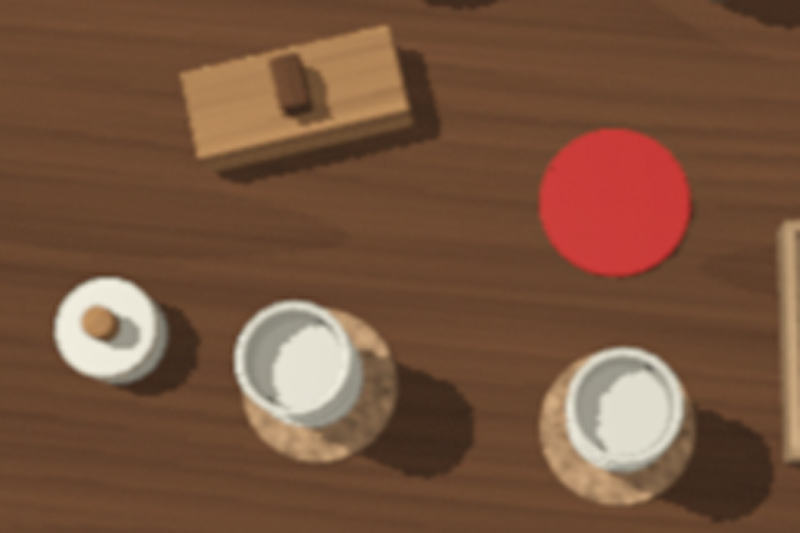

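View pics/c2.png

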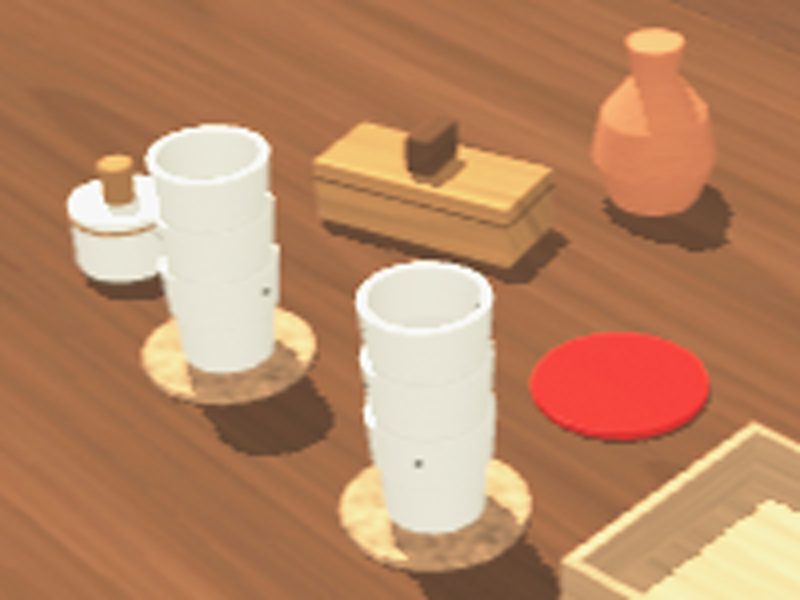

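Both stacks have three cups, so the items to pack are four cups, one jar and the match box. Look-alikes are the red disc (335,231) and the black disc (439,358), neither of which carries a stack. The crops show the studded cups on the cork coasters. I go to stack B first.

```bash
python3 - <<'E'
from h import *
print(px("top",239.4,278,134),px("top",337.5,292.1,134),rel([436,45,260],1.674)); print(camera_info("wrist"))
E
```

```text
[444.  238.5] [435.   45.7] (array([-387. , -443.9,  -67.6]), array([-1.000e-03,  1.000e-03,  1.082e+00]), array([244.4, 601.9, 191.9]), array([-3.14 ,  0.   ,  2.756]))
{'fx': 411.25421429625817, 'fy': 411.25421429625817, 'cx': 320.91499070657545, 'cy': 236.61384049160543, 'T': array([[ 3.76081761e-01,  8.84358849e-01,  2.76535595e-01,
         1.73663480e+02],
       [ 9.26585811e-01, -3.58582943e-01, -1.13388747e-01,
         6.30459271e+02],
       [-1.11539460e-03,  2.98877398e-01, -9.54290866e-01,
         3.72356372e+02],
       [ 0.00000000e+00,  0.00000000e+00,  0.00000000e+00,
         1.00000000e+00]])}
```

play_rows --deltas '[0,0,-68,0,0,0,1,-40,-46,-68,0,0,0.11,1,-85,-98,-68,0,0,0.24,1,-130,-149,-68,0,0,0.36,1,-174,-200,-68,0,0,0.49,1,-217,-249,-68,0,0,0.61,1,-260,-298,-68,0,0,0.73,1,-303,-348,-68,0,0,0.85,1,-346,-397,-68,0,0,0.97,1,-387,-444,-68,0,0,1.08,1]'

```text
clock: 1.45
eef_pos: [427.4, 70.0, 260.8]
tool_rot: [3.141, -0.0, 1.673]
force: [1.0, 1.2, -0.1]
width: 85.3
gripper_force: 0.0
```

```bash
python3 - <<'E'
from h import *
print(rel([436,45,260],1.674)); c=camera_info("wrist"); i=get_image("wrist")
print(c); cv2.imwrite("pics/w1.png",i[:,:,::-1]); print(proj("",[435.5,45.7,134],c))
E
```

```text
(array([-25.7,   6.1,   0.8]), array([ 0.001, -0.   , -0.001]), array([427.4,  70. , 260.8]), array([ 3.141, -0.   ,  1.673]))
{'fx': 411.25421429625817, 'fy': 411.25421429625817, 'cx': 320.91499070657545, 'cy': 236.61384049160543, 'T': array([[ 9.94799212e-01,  9.71505496e-02,  3.05990077e-02,
         4.19568132e+02],
       [ 1.01855277e-01, -9.49367013e-01, -2.97199895e-01,
         1.45706087e+02],
       [ 1.76555438e-04,  2.98770891e-01, -9.54324852e-01,
         4.41229725e+02],
       [ 0.00000000e+00,  0.00000000e+00,  0.00000000e+00,
         1.00000000e+00]])}
[328.  242.6]
```

View pics/w1.png

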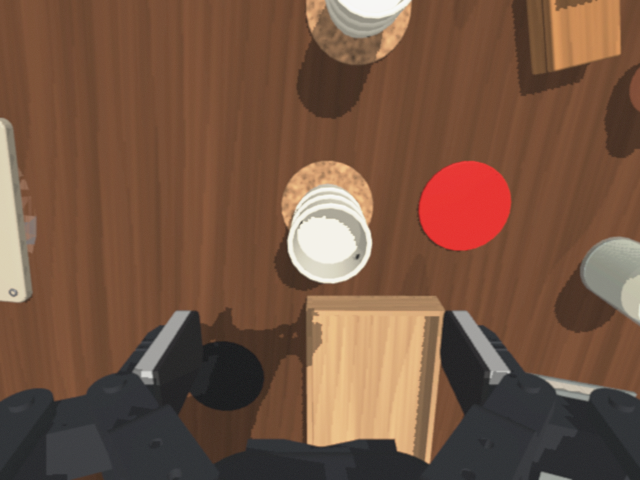

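Wrist view: the stack B rim centre is at (329.5,243), predicted (328,242.6), so the estimate is good to about 1 mm. Red disc at (465,206), chest below.

play_rows --deltas '[0,0,0,0,0,0,1,0,0,30,0,0,0,1,0,0,70,0,0,0,1,0,0,100,0,0,0,1,0,0,110,0,0,0,1,0,0,110,0,0,0,1]'

```text
clock: 2.25
eef_pos: [426.7, 72.5, 150.4]
tool_rot: [-3.141, -0.0, 1.677]
force: [-0.1, -0.5, 0.7]
width: 85.5
gripper_force: 0.0
```

```bash
python3 - <<'E'
from h import *
print(rel([436.5,45.5,107],1.674))
E
```

```text
(array([-27.9,   6.9,  43.4]), array([-0.001, -0.   ,  0.003]), array([426.7,  72.5, 150.4]), array([-3.141, -0.   ,  1.677]))
```

play_rows --deltas '[-28,7,0,0,0,0,1,-28,7,0,0,0,0,1,-28,7,0,0,0,0,1,-28,7,25,0,0,0,1,-28,7,43,0,0,0,1,-28,7,43,0,0,0,1]'

```text
clock: 3.0
eef_pos: [435.8, 45.5, 107.0]
tool_rot: [-3.139, -0.0, 1.677]
force: [0.3, 0.2, -0.5]
width: 85.3
gripper_force: 0.0
```

```bash
python3 - <<'E'
from h import *
print(rel([436.5,45.5,107],1.674)); i=get_image("side")
cv2.imwrite("pics/s2.png",cv2.resize(i[160:310,190:390],(800,600),interpolation=2)[:,:,::-1])
E
```

```text
(array([-0.1,  0.7,  0. ]), array([-0.002, -0.   ,  0.003]), array([435.8,  45.5, 107. ]), array([-3.139, -0.   ,  1.677]))
```

View pics/s2.png

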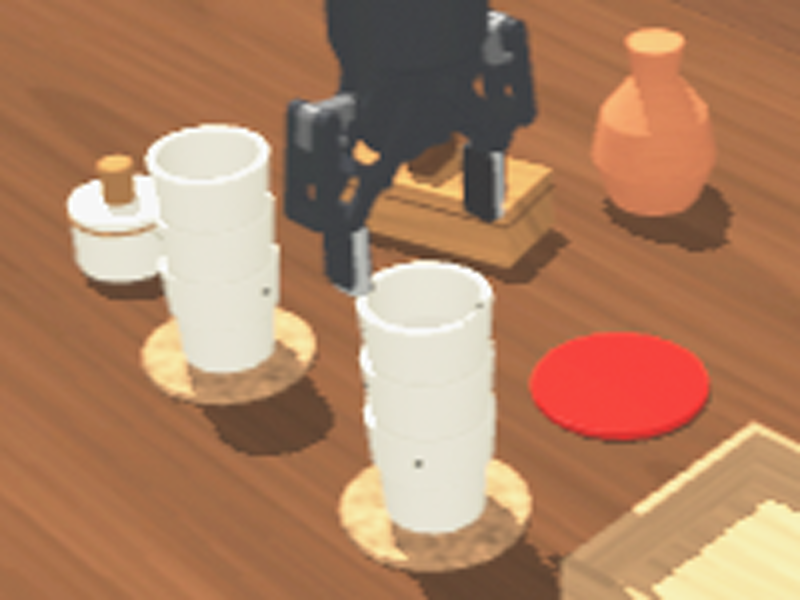

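```bash
python3 - <<'E'
from h import *
print(proj("side",[427,72,163]),proj("side",[436,45,120]),proj("side",[436,45,150]),camera_info("side")["T"][:3,3]); print(read_state()["eef_pos"])
for n in("side",):
  i=get_image(n);cv2.imwrite("pics/s3.png",i[160:310,190:390][:,:,::-1])
print(read_state()["eef_pos"])
E
```

```text
[281.9 216.4] [295.1 238.4] [294.5 225.5] [-162.07194656 -708.38078622  736.17435293]
[436.54934834  45.3165731  107.6381353 ]
[437.04667049  45.18659458 108.03115552]
```

View pics/s3.png

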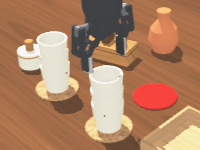

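```bash
python3 - <<'E'
from h import *
s=read_state();Rt=R.from_euler("xyz",s["tool_rot"])
for z in(0,-13,-25,-32,-40):
  print(z,[[(proj("side",s["eef_pos"]+Rt.apply([w,y,z]))-[190,160])*4 for w in(-11,11)] for y in(-43,43)])
i=get_image("side");cv2.imwrite("pics/s4.png",cv2.resize(i[180:260,250:350],(800,640),interpolation=2)[:600,:,::-1])
E
```

```text
0 [[array([378., 378.]), array([346. , 361.6])], [array([497.2, 304.8]), array([465.6, 290. ])]]
-13 [[array([376.4, 355.6]), array([344.4, 339.6])], [array([496.4, 283.2]), array([464.8, 268.4])]]
-25 [[array([375.2, 334.8]), array([343.2, 318.8])], [array([496. , 262.8]), array([464. , 248.4])]]
-32 [[array([374.4, 322.8]), array([342. , 306.8])], [array([495.6, 251.2]), array([463.2, 236.8])]]
-40 [[array([373.6, 308.4]), array([341.2, 292.8])], [array([495.2, 237.2]), array([462.8, 223.2])]]
```

View pics/s4.png

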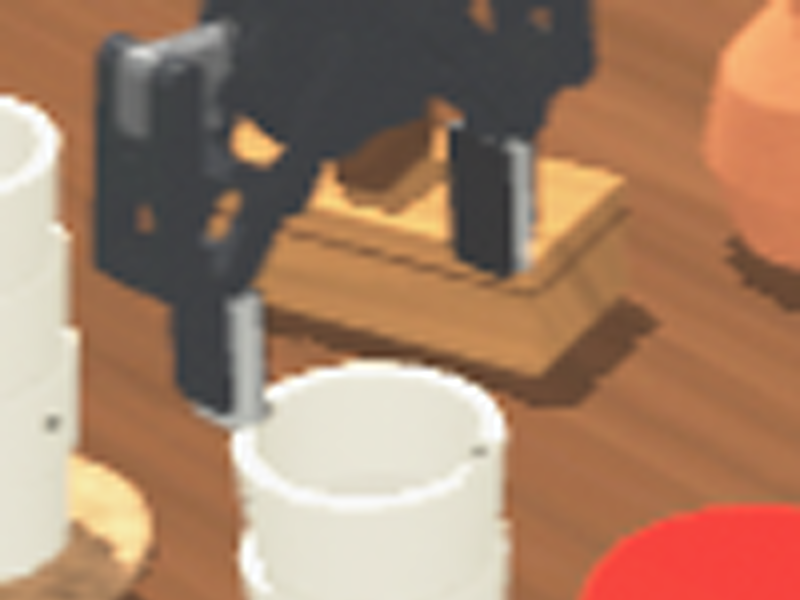

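The side view shows the open fingertips about 40 mm above where the TCP reading suggests, just above and behind the rim at (231,400). I lower in steps and check again.

play_rows --deltas '[0,0,10,0,0,0,1,0,0,20,0,0,0,1,0,0,25,0,0,0,1,0,0,25,0,0,0,1]'

```text
clock: 3.65
eef_pos: [436.4, 44.5, 82.0]
tool_rot: [-3.14, 0.0, 1.675]
force: [-0.1, 0.2, -0.5]
width: 85.6
gripper_force: 0.0
```

```bash
python3 - <<'E'
from h import *
print(read_state()["eef_pos"],read_state()["force"])
i=get_image("side");j=get_image("wrist");k=get_image("top")
a=cv2.resize(i[180:260,250:350],(400,320),interpolation=2);b=cv2.resize(j,(400,300))
c=cv2.resize(k[230:340,270:410],(400,300),interpolation=2)
o=np.zeros((600,800,3),np.uint8);o[:300,:400]=a[:300];o[:300,400:]=b;o[300:,:400]=c
cv2.imwrite("pics/s5.png",o[:,:,::-1])
E
```

```text
[436.37737277  44.46890726  81.97111216] [-0.1075091   0.22109636 -0.54104322]
```

View pics/s5.png

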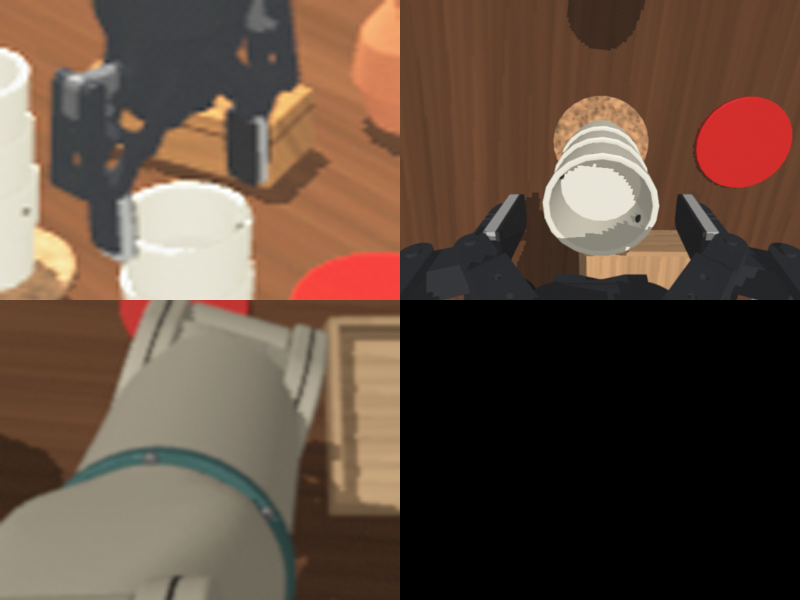

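Now the tips sit just below the rim, at z ≈ 125. So when open they are about 43 mm above the TCP. I lower 10 mm more and close.

play_rows --deltas '[0,0,5,0,0,0,1,-1,0,10,0,0,0,1,-1,0,10,0,0,0,0.6,-1,0,10,0,0,0,0.6,-1,0,10,0,0,0,0.4,-1,0,10,0,0,0,0.4,-1,0,10,0,0,0,0.4,-1,0,10,0,0,0,0.4]'

```text
clock: 4.8
eef_pos: [436.9, 43.6, 73.1]
tool_rot: [3.141, -0.0, 1.676]
force: [-1.6, -0.7, 7.5]
width: 63.0
gripper_force: 63.8
```

```bash
python3 - <<'E'
from h import *
i=get_image("side");j=get_image("wrist")
a=cv2.resize(i[180:260,250:350],(400,320),interpolation=2);b=cv2.resize(j,(400,300))
o=np.zeros((300,800,3),np.uint8);o[:300,:400]=a[:300];o[:300,400:]=b
cv2.imwrite("pics/s6.png",o[:,:,::-1])
print(read_state()["eef_pos"],camera_info("wrist")["T"][:3,3])
E
```

```text
[436.86325647  43.5846924   73.06987642] [428.95005708 119.29679969 253.51274447]
```

View pics/s6.png

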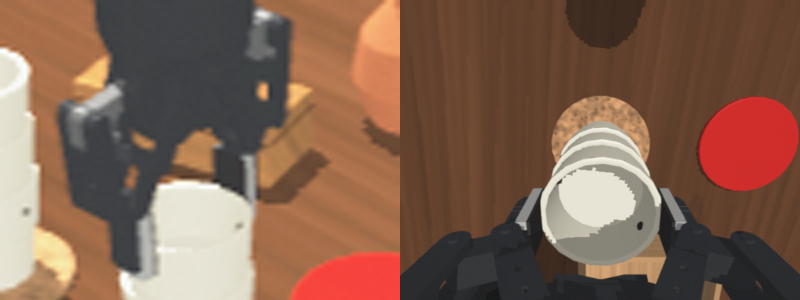

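Gripped: both pads are on the top cup's collar, clear of the second rim. I lift slowly.

play_rows --deltas '[0,0,-4,0,0,0,0.4,0,0,-8,0,0,0,0.4,0,0,-14,0,0,0,0.4,0,0,-22,0,0,0,0.4,0,0,-32,0,0,0,0.4,0,0,-45,0,0,0,0.4,0,0,-60,0,0,0,0.4,0,0,-75,0,0,0,0.4,0,0,-80,0,0,0,0.4]'

```text
clock: 6.02
eef_pos: [437.5, 43.7, 153.8]
tool_rot: [3.139, -0.0, 1.676]
force: [-0.9, 0.4, -2.5]
width: 63.7
gripper_force: 66.9
```

```bash
cat >> h.py <<'E'
ch=np.array([510.2,-201.9]); cy=0.1035
def chest(x,y): return ch+np.array([x*np.cos(cy)-y*np.sin(cy), x*np.sin(cy)+y*np.cos(cy)])
E
python3 - <<'E'
from h import *
print(chest(-36,-108),rel([*chest(-36,-108),150],1.674))
i=get_image("side");j=get_image("wrist")
a=cv2.resize(i[160:340,240:390],(500,600),interpolation=2);b=cv2.resize(j,(300,225))
o=np.zeros((600,800,3),np.uint8);o[:,:500]=a;o[:225,500:]=b
cv2.imwrite("pics/s7.png",o[:,:,::-1])
E
```

```text
[ 485.5507022  -313.04140596] (array([-359.9,   10.3,    3.7]), array([ 0.002, -0.   ,  0.002]), array([437.5,  43.7, 153.8]), array([ 3.139, -0.   ,  1.676]))
```

View pics/s7.png

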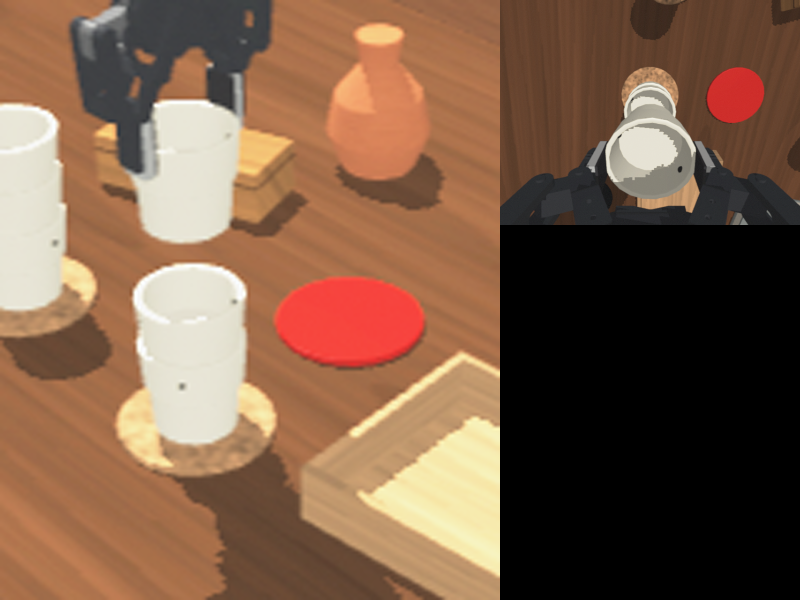

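The cup is lifted off cleanly and the lower two stay nested on the coaster. Now I carry it to chest slot y = −108.

play_rows --deltas '[-45,1,0,0,0,0,0.4,-95,3,0,0,0,0,0.4,-145,4,0,0,0,0,0.4,-195,6,10,0,0,0,0.4,-245,7,30,0,0,0,0.4,-290,8,50,0,0,0,0.4,-325,9,70,0,0,0,0.4,-350,10,80,0,0,0,0.4,-362,10,80,0,0,0,0.4,-362,10,80,0,0,0,0.4]'

```text
clock: 7.38
eef_pos: [484.5, -315.7, 72.4]
tool_rot: [-3.141, -0.0, 1.675]
force: [-0.1, 0.6, -2.6]
width: 63.3
gripper_force: 66.9
```

```bash
python3 - <<'E'
from h import *
print(rel([*chest(-36,-110),8],1.674))
c=camera_info("wrist");i=get_image("wrist");k=get_image("top")
a=cv2.resize(k[220:330,370:540],(800,518),interpolation=2)
cv2.imwrite("pics/s8.png",a[:,:,::-1]);np.save("w8.npy",i)
E
```

```text
(array([ 0.5,  1.3, 64.4]), array([-0.   , -0.   ,  0.001]), array([ 484.5, -315.7,   72.4]), array([-3.141, -0.   ,  1.675]))
```

View pics/s8.png

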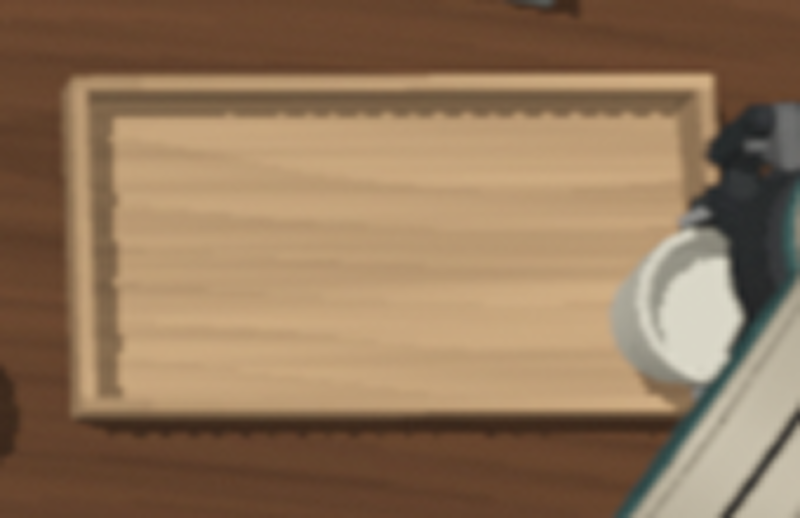

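The cup hangs over the right-hand near corner (680,310 in the crop). I refine the chest pose numerically before lowering.

```bash
python3 - <<'E'
from h import *
i=cv2.imread("pics/top0.png");b=i[220:330,370:540].astype(int)
m=((b[:,:,2]>140)&(b[:,:,1]>105)).astype(np.uint8)
m=cv2.morphologyEx(m,cv2.MORPH_CLOSE,np.ones((5,5)))
cs=max(cv2.findContours(m,0,2)[0],key=cv2.contourArea)
q=cv2.approxPolyDP(cv2.convexHull(cs),6,True)[:,0]+[370,220]
r=cv2.boxPoints(cv2.minAreaRect(cs))+[370,220]
print(q.tolist(),r.round(1).tolist())
w=np.array([px("top",*p,38) for p in q]);print(w,w.mean(0))
E
```

```text
[[521, 236], [526, 306], [386, 307], [386, 236]] [[384.0, 235.0], [526.0, 235.0], [526.0, 307.0], [384.0, 307.0]]
[[ 604.  -339. ]
 [ 454.7 -352.4]
 [ 424.5  -60.7]
 [ 576.2  -50.1]] [ 514.85 -200.55]
```

```bash
sed -i 's/510.2,-201.9/513.5,-201.0/; s/cy=0.1035/cy=0.10/' h.py; python3 - <<'E'
from h import *
print(rel([*chest(-36,-110),8],1.671))
E
```

```text
(array([-0.8,  3.6, 64.7]), array([ 0.   , -0.001,  0.006]), array([ 485. , -313.7,   72.7]), array([ 3.141e+00, -1.000e-03,  1.677e+00]))
```

play_rows --deltas '[-1,4,20,0,0,0,0.4,-1,4,40,0,0,0,0.4,-1,4,52,0,0,0,0.4,-1,4,60,0,0,0,0.4,-1,4,63,0,0,0,0.4,-1,4,65,0,0,0,0.4,-1,4,65,0,0,0,0.4]'

```text
clock: 8.35
eef_pos: [489.1, -316.1, 7.8]
tool_rot: [3.141, 0.0, 1.676]
force: [-0.3, 0.0, -2.9]
width: 63.8
gripper_force: 66.9
```

play_rows --deltas '[0,0,1.5,0,0,0,0.4,0,0,1.5,0,0,0,0.8,0,0,1.5,0,0,0,1,0,0,1.5,0,0,0,1,0,0,-10,0,0,0,1,0,0,-40,0,0,0,1,0,0,-90,0,0,0,1,0,0,-110,0,0,0,1]'

```text
clock: 9.35
eef_pos: [490.2, -317.1, 121.1]
tool_rot: [3.138, 0.003, 1.676]
force: [-0.4, 0.2, -0.5]
width: 85.5
gripper_force: 0.0
```

```bash
python3 - <<'E'
from h import *
print(rel([436.5,44,100],1.671)); k=get_image("top"); c=camera_info("wrist"); j=get_image("wrist")
print(proj("",[*chest(-36,-108),68],c))
g=cv2.cvtColor(j,cv2.COLOR_RGB2HSV); m=((g[:,:,1]<45)&(g[:,:,2]>110)).astype(np.uint8)
for cc in cv2.findContours(m,0,2)[0]:
  if cv2.contourArea(cc)>1500: print(cv2.boundingRect(cc))
E
```

```text
(array([364.8, -15.8,  19.9]), array([0.004, 0.003, 0.005]), array([ 490.2, -317.1,  121.1]), array([3.138e+00, 3.000e-03, 1.676e+00]))
[317.1 230.8]
(263, 178, 110, 109)
(545, 0, 95, 207)
(534, 0, 77, 181)
```

The wrist check finds the cup at (318,232), predicted (317,231), so it is placed. Back to stack B.

play_rows --deltas '[45,-2,0,0,0,0,1,95,-4,0,0,0,0,1,150,-6,0,0,0,0,1,205,-9,5,0,0,0,1,255,-11,10,0,0,0,1,300,-13,15,0,0,0,1,340,-15,20,0,0,0,1,365,-16,20,0,0,0,1,365,-16,20,0,0,0,1,365,-16,20,0,0,0,1]'

```text
clock: 10.7
eef_pos: [434.7, 44.5, 97.3]
tool_rot: [-3.141, 0.001, 1.675]
force: [0.4, -1.1, -0.5]
width: 85.1
gripper_force: 0.0
```

```bash
python3 - <<'E'
from h import *
print(rel([436.5,44,40],1.671))
E
```

```text
(array([-0.7,  1.8, 57.3]), array([-0.   ,  0.001,  0.004]), array([434.7,  44.5,  97.3]), array([-3.141e+00,  1.000e-03,  1.675e+00]))
```

play_rows --deltas '[0,2,0,0,0,0,1,0,2,25,0,0,0,1,0,2,45,0,0,0,1,0,2,57,0,0,0,1,0,2,57,0,0,0,1,0,2,57,0,0,0,0.6,0,2,57,0,0,0,0.4,0,2,57,0,0,0,0.4,0,2,57,0,0,0,0.4,0,2,57,0,0,0,0.4]'

```text
clock: 11.95
eef_pos: [437.0, 45.5, 41.8]
tool_rot: [3.14, -0.0, 1.676]
force: [-2.2, -0.7, 8.8]
width: 63.3
gripper_force: 63.3
```

play_rows --deltas '[0,0,0,0,0,0,0.4,0,0,-4,0,0,0,0.4,0,0,-9,0,0,0,0.4,0,0,-15,0,0,0,0.4,0,0,-23,0,0,0,0.4,0,0,-33,0,0,0,0.4,0,0,-45,0,0,0,0.4,0,0,-60,0,0,0,0.4,0,0,-75,0,0,0,0.4,0,0,-80,0,0,0,0.4]'

```text
clock: 13.2
eef_pos: [437.3, 45.7, 121.7]
tool_rot: [3.14, -0.0, 1.676]
force: [-0.4, 0.0, -3.3]
width: 63.2
gripper_force: 67.0
```

```bash
python3 - <<'E'
from h import *
print(rel([*chest(-36,-38),80],1.671))
i=get_image("side")
a=cv2.resize(i[160:340,240:390],(500,600),interpolation=2)
cv2.imwrite("pics/s9.png",a[:,:,::-1])
E
```

```text
(array([-291.2,   13.6,   41.7]), array([ 0.002, -0.   ,  0.005]), array([437.3,  45.7, 121.7]), array([ 3.14 , -0.   ,  1.676]))
```

View pics/s9.png

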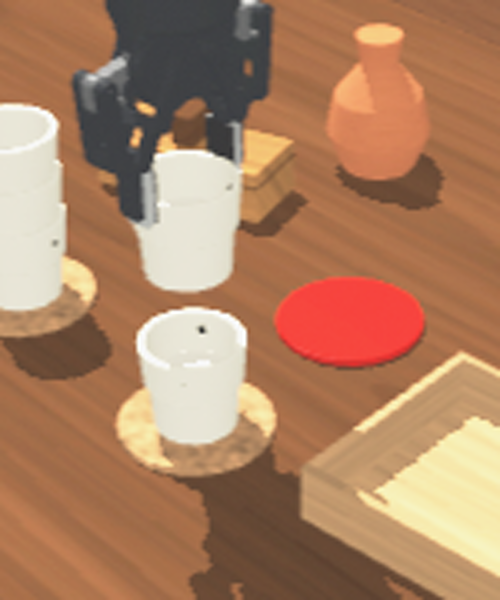

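Second cup off; cup_b1 (190,375 in the crop) stays upright and centred on its coaster. I place the cup at y = −36.

play_rows --deltas '[-45,2,0,0,0,0,0.4,-95,4,0,0,0,0,0.4,-145,7,0,0,0,0,0.4,-195,10,10,0,0,0,0.4,-240,12,25,0,0,0,0.4,-270,13,40,0,0,0,0.4,-285,14,50,0,0,0,0.4,-290,14,60,0,0,0,0.4,-290,14,60,0,0,0,0.4,-290,14,60,0,0,0,0.4]'

```text
clock: 14.5
eef_pos: [481.2, -239.7, 60.7]
tool_rot: [3.142, -0.001, 1.678]
force: [0.4, 0.7, -2.9]
width: 63.1
gripper_force: 67.0
```

```bash
python3 - <<'E'
from h import *
print(rel([*chest(-36,-36.5),8.8],1.671))
E
```

```text
(array([-1.3, -0. , 51.9]), array([ 0.   , -0.001,  0.007]), array([ 481.2, -239.7,   60.7]), array([ 3.142e+00, -1.000e-03,  1.678e+00]))
```

play_rows --deltas '[-1,0,15,0,0,0,0.4,-1,0,32,0,0,0,0.4,-1,0,44,0,0,0,0.4,-1,0,49,0,0,0,0.4,-1,0,51,0,0,0,0.4,-1,0,51,0,0,0,0.4]'

```text
clock: 15.25
eef_pos: [481.3, -242.5, 9.6]
tool_rot: [3.141, 0.0, 1.676]
force: [-0.1, -0.0, -4.3]
width: 63.1
gripper_force: 67.0
```

play_rows --deltas '[0,0,1,0,0,0,0.4,0,0,1,0,0,0,0.8,0,0,1,0,0,0,1,0,0,1,0,0,0,1,0,0,-10,0,0,0,1,0,0,-40,0,0,0,1,0,0,-90,0,0,0,1,0,0,-130,0,0,0,1,0,0,-130,0,0,0,1]'

```text
clock: 16.38
eef_pos: [483.4, -243.6, 143.2]
tool_rot: [3.135, 0.004, 1.676]
force: [-0.1, 1.3, -1.5]
width: 85.4
gripper_force: 0.0
```

```bash
cat >> h.py <<'E'
def white(n,lo=110,smax=45,amin=800):
    c=camera_info(n); j=get_image(n); g=cv2.cvtColor(j,cv2.COLOR_RGB2HSV); m=((g[:,:,1]<smax)&(g[:,:,2]>lo)).astype(np.uint8)
    for k in cv2.findContours(m,0,2)[0]:
        if cv2.contourArea(k)>amin: print(n,cv2.boundingRect(k))
    return c,j
E
python3 - <<'E'
from h import *
c,_=white("wrist"); print(proj("",[*chest(-36,-108),68],c),proj("",[*chest(-36,-36),68],c))
print(rel([444,239,135],1.671))
E
```

```text
wrist (453, 311, 55, 72)
wrist (133, 311, 56, 72)
wrist (266, 176, 102, 193)
wrist (508, 92, 72, 176)
wrist (516, 91, 124, 210)
[317.3 324.3] [317.5 225.3]
(array([483. ,  12.6,   5.6]), array([0.003, 0.002, 0.005]), array([ 482.1, -242.6,  141.3]), array([3.138e+00, 2.000e-03, 1.676e+00]))
```

Both cups stand in the row (merged blob, x centre 317, as predicted). Now to stack A.

play_rows --deltas '[45,1,0,0,0,0,1,95,2,0,0,0,0,1,150,4,0,0,0,0,1,205,5,0,0,0,0,1,260,7,0,0,0,0,1,315,8,0,0,0,0,1,370,10,0,0,0,0,1,420,11,0,0,0,0,1,460,12,0,0,0,0,1,483,12.6,0,0,0,0,1]'

```text
clock: 17.68
eef_pos: [441.4, 241.6, 138.3]
tool_rot: [-3.139, 0.001, 1.679]
force: [0.7, -0.8, 0.1]
width: 85.6
gripper_force: 0.0
```

play_rows --deltas '[0,0,0,0,0,0,1,0,0,0,0,0,0,1]'

```text
clock: 17.92
eef_pos: [442.7, 237.7, 138.9]
tool_rot: [-3.14, 0.001, 1.674]
force: [-0.1, -0.3, 0.1]
width: 85.3
gripper_force: 0.0
```

```bash
python3 - <<'E'
from h import *
c,j=white("wrist"); print(proj("",[444,239,134],c)); print(rel([444,239,73],1.671))
cv2.imwrite("pics/wA.png",j[:,:,::-1])
E
```

```text
wrist (254, 389, 74, 58)
wrist (453, 311, 58, 73)
wrist (132, 311, 58, 73)
wrist (260, 175, 137, 154)
wrist (332, 0, 102, 63)
[324.  269.9]
(array([ 1.5,  1.3, 66.1]), array([-0.001,  0.001,  0.003]), array([442.9, 237.5, 139.1]), array([-3.141e+00,  1.000e-03,  1.674e+00]))
```

```bash
python3 - <<'E'
from h import *
c=camera_info("wrist")
for x,y in((444,239),(446,241),(446,243)):
  q=np.array([proj("",[x+33.5*np.cos(t),y+33.5*np.sin(t),134],c) for t in np.linspace(0,6.28,60)]); print(x,y,q.min(0),q.max(0))
print(rel([446,241,73],1.671))
E
```

```text
444 239 [254.4 201.6] [392.6 330.4]
446 241 [258.8 197.8] [397.4 327.3]
446 243 [259.  193.6] [398.  323.8]
(array([ 3.3,  3.5, 66.1]), array([-0.001,  0.001,  0.003]), array([442.9, 237.5, 139.1]), array([-3.141e+00,  1.000e-03,  1.674e+00]))
```

play_rows --deltas '[2,3.3,0,0,0,0,1,2,3.3,25,0,0,0,1,2,3.3,48,0,0,0,1,2,3.3,62,0,0,0,1,2,3.3,66,0,0,0,1,2,3.3,66,0,0,0,0.6,2,3.3,66,0,0,0,0.4,2,3.3,66,0,0,0,0.4,2,3.3,66,0,0,0,0.4,2,3.3,66,0,0,0,0.4]'

```text
clock: 19.23
eef_pos: [446.3, 241.9, 74.7]
tool_rot: [3.141, -0.001, 1.676]
force: [-2.7, -1.0, 5.8]
width: 63.6
gripper_force: 67.6
```

play_rows --deltas '[0,0,0,0,0,0,0.4,0,0,-4,0,0,0,0.4,0,0,-9,0,0,0,0.4,0,0,-15,0,0,0,0.4,0,0,-23,0,0,0,0.4,0,0,-33,0,0,0,0.4,0,0,-45,0,0,0,0.4,0,0,-60,0,0,0,0.4,0,0,-75,0,0,0,0.4,0,0,-80,0,0,0,0.4]'

```text
clock: 20.48
eef_pos: [446.8, 242.1, 154.9]
tool_rot: [3.14, -0.001, 1.676]
force: [0.6, -0.3, -3.2]
width: 63.1
gripper_force: 69.6
```

```bash
python3 - <<'E'
from h import *
white("side",130,40,500); print(rel([*chest(-36,36),80],1.671))
E
```

```text
side (26, 348, 171, 132)
side (403, 307, 77, 62)
side (282, 252, 32, 41)
side (434, 240, 117, 76)
side (8, 208, 67, 28)
side (207, 204, 52, 49)
side (402, 194, 34, 50)
side (223, 150, 32, 46)
side (18, 77, 38, 108)
side (88, 0, 131, 168)
side (0, 0, 20, 148)
(array([-411.5,  -16. ,   74.4]), array([ 0.002, -0.001,  0.005]), array([446.7, 242.1, 154.9]), array([ 3.140e+00, -1.000e-03,  1.676e+00]))
```

Blobs: one cup in the gripper, two left on coaster A. I carry it to y = +36.

play_rows --deltas '[-45,-2,0,0,0,0,0.4,-95,-4,0,0,0,0,0.4,-150,-6,0,0,0,0,0.4,-205,-8,0,0,0,0,0.4,-260,-10,15,0,0,0,0.4,-310,-12,35,0,0,0,0.4,-355,-14,55,0,0,0,0.4,-390,-15,75,0,0,0,0.4,-409,-16,85,0,0,0,0.4,-409,-16,85,0,0,0,0.4]'

```text
clock: 21.78
eef_pos: [472.1, -168.5, 67.6]
tool_rot: [-3.14, 0.0, 1.672]
force: [-0.6, 0.9, -3.3]
width: 62.9
gripper_force: 69.7
```

play_rows --deltas '[0,0,0,0,0,0,0.4,0,0,0,0,0,0,0.4]'

```text
clock: 22.02
eef_pos: [473.4, -165.3, 68.9]
tool_rot: [3.141, -0.001, 1.678]
force: [-0.1, 0.3, -3.9]
width: 63.2
gripper_force: 69.7
```

```bash
python3 - <<'E'
from h import *
print(rel([*chest(-36,38),8.8],1.671))
E
```

```text
(array([-1.6,  0.3, 60.1]), array([ 0.001, -0.001,  0.007]), array([ 473.4, -165.3,   68.9]), array([ 3.141e+00, -1.000e-03,  1.678e+00]))
```

play_rows --deltas '[-1.5,0,20,0,0,0,0.4,-1.5,0,40,0,0,0,0.4,-1.5,0,52,0,0,0,0.4,-1.5,0,57,0,0,0,0.4,-1.5,0,59,0,0,0,0.4,-1.5,0,60,0,0,0,0.4,-1.5,0,60,0,0,0,0.4]'

```text
clock: 22.9
eef_pos: [473.5, -168.4, 8.9]
tool_rot: [3.141, 0.0, 1.676]
force: [0.9, -0.1, -2.9]
width: 63.2
gripper_force: 69.7
```

play_rows --deltas '[0,0,0.5,0,0,0,0.4,0,0,0.5,0,0,0,0.8,0,0,0.5,0,0,0,1,0,0,0.5,0,0,0,1,0,0,-10,0,0,0,1,0,0,-40,0,0,0,1,0,0,-90,0,0,0,1,0,0,-120,0,0,0,1,0,0,-120,0,0,0,1]'

```text
clock: 24.02
eef_pos: [475.0, -168.8, 131.2]
tool_rot: [3.136, 0.002, 1.676]
force: [0.4, 0.2, -0.5]
width: 85.4
gripper_force: 0.0
```

```bash
python3 - <<'E'
from h import *
c,_=white("wrist"); print([proj("",[*chest(-36,y),68],c) for y in(-36,36)])
print(rel([446,240,110],1.671))
E
```

```text
wrist (454, 311, 56, 62)
wrist (137, 311, 52, 67)
wrist (505, 196, 135, 196)
wrist (265, 181, 106, 266)
[array([318.5, 337.9]), array([319. , 235.8])]
(array([408.9,  15.1,  19.5]), array([0.002, 0.001, 0.005]), array([ 473.9, -168.2,  129.7]), array([3.139e+00, 1.000e-03, 1.676e+00]))
```

play_rows --deltas '[45,2,0,0,0,0,1,95,4,0,0,0,0,1,150,6,0,0,0,0,1,205,8,0,0,0,0,1,260,10,5,0,0,0,1,315,12,10,0,0,0,1,360,14,15,0,0,0,1,395,15,20,0,0,0,1,409,15,20,0,0,0,1,409,15,20,0,0,0,1]'

```text
clock: 25.32
eef_pos: [444.8, 239.8, 107.9]
tool_rot: [-3.14, 0.001, 1.677]
force: [0.1, 0.1, 0.3]
width: 85.3
gripper_force: 0.0
```

play_rows --deltas '[0,0,0,0,0,0,1,0,0,0,0,0,0,1]'

```text
clock: 25.58
eef_pos: [445.7, 238.4, 108.7]
tool_rot: [3.141, 0.0, 1.673]
force: [-0.1, -0.3, 0.2]
width: 85.7
gripper_force: 0.0
```

```bash
python3 - <<'E'
from h import *
print(rel([446.3,240,41],1.671)); c,j=white("wrist")
for x,y in((446,240),):
  q=np.array([proj("",[x+33.5*np.cos(t),y+33.5*np.sin(t),101],c) for t in np.linspace(0,6.28,60)]); print(x,y,q.min(0),q.max(0))
E
```

```text
(array([ 1.5,  0.8, 67.7]), array([0.   , 0.   , 0.002]), array([445.7, 238.4, 108.7]), array([3.141, 0.   , 1.673]))
wrist (256, 412, 62, 34)
wrist (453, 311, 56, 73)
wrist (132, 311, 58, 73)
wrist (255, 182, 134, 145)
wrist (327, 0, 115, 59)
446 240 [253.5 200.1] [390.1 327.6]
```

Aligned with stack A's second cup: bbox 255–389, predicted 253–390.

play_rows --deltas '[1,0.8,15,0,0,0,1,1,0.8,35,0,0,0,1,1,0.8,55,0,0,0,1,1,0.8,65,0,0,0,1,1,0.8,68,0,0,0,1,1,0.8,68,0,0,0,0.6,1,0.8,68,0,0,0,0.4,1,0.8,68,0,0,0,0.4,1,0.8,68,0,0,0,0.4,1,0.8,68,0,0,0,0.4]'

```text
clock: 26.88
eef_pos: [446.1, 241.3, 41.5]
tool_rot: [3.141, -0.001, 1.676]
force: [-2.2, -1.5, 5.3]
width: 63.6
gripper_force: 65.1
```

play_rows --deltas '[0,0,0,0,0,0,0.4,0,0,-4,0,0,0,0.4,0,0,-9,0,0,0,0.4,0,0,-15,0,0,0,0.4,0,0,-23,0,0,0,0.4,0,0,-33,0,0,0,0.4,0,0,-45,0,0,0,0.4,0,0,-65,0,0,0,0.4,0,0,-85,0,0,0,0.4,0,0,-95,0,0,0,0.4]'

```text
clock: 28.12
eef_pos: [446.5, 241.5, 137.0]
tool_rot: [3.14, -0.001, 1.676]
force: [-0.0, 0.9, -4.2]
width: 63.3
gripper_force: 67.1
```

```bash
python3 - <<'E'
from h import *
white("side",130,40,500); print(rel([*chest(-36,109),60],1.671))
E
```

```text
side (26, 348, 171, 132)
side (370, 291, 110, 78)
side (282, 252, 32, 41)
side (434, 240, 117, 76)
side (209, 215, 51, 38)
side (8, 203, 79, 32)
side (402, 194, 34, 50)
side (226, 158, 30, 45)
side (20, 76, 36, 108)
side (90, 0, 122, 167)
side (0, 0, 24, 153)
(array([-338.1,  -15.8,   77. ]), array([ 0.003, -0.001,  0.005]), array([446.9, 241.7, 137.6]), array([ 3.139e+00, -1.000e-03,  1.676e+00]))
```

play_rows --deltas '[-45,-2,0,0,0,0,0.4,-95,-4,0,0,0,0,0.4,-150,-7,0,0,0,0,0.4,-205,-10,0,0,0,0,0.4,-255,-12,0,0,0,0,0.4,-300,-14,20,0,0,0,0.4,-325,-15,45,0,0,0,0.4,-337,-16,65,0,0,0,0.4,-337,-16,70,0,0,0,0.4,-337,-16,70,0,0,0,0.4]'

```text
clock: 29.42
eef_pos: [465.1, -94.8, 65.4]
tool_rot: [-3.141, -0.001, 1.676]
force: [-0.7, 0.1, -3.8]
width: 63.9
gripper_force: 67.5
```

play_rows --deltas '[0,0,0,0,0,0,0.4,0,0,0,0,0,0,0.4]'

```text
clock: 29.68
eef_pos: [465.9, -95.0, 66.1]
tool_rot: [3.14, 0.0, 1.677]
force: [-0.3, -0.0, -3.6]
width: 63.2
gripper_force: 67.5
```

```bash
python3 - <<'E'
from h import *
print(rel([*chest(-36,109.5),8.5],1.671))
E
```

```text
(array([-0.7,  0.7, 57.6]), array([0.001, 0.   , 0.006]), array([465.9, -95. ,  66.1]), array([3.14 , 0.   , 1.677]))
```

play_rows --deltas '[-0.7,0.7,20,0,0,0,0.4,-0.7,0.7,38,0,0,0,0.4,-0.7,0.7,50,0,0,0,0.4,-0.7,0.7,55,0,0,0,0.4,-0.7,0.7,57,0,0,0,0.4,-0.7,0.7,58,0,0,0,0.4,-0.7,0.7,58,0,0,0,0.4]'

```text
clock: 30.55
eef_pos: [466.3, -96.3, 8.6]
tool_rot: [3.141, -0.0, 1.676]
force: [-2.5, -0.1, 4.8]
width: 63.2
gripper_force: 68.3
```

play_rows --deltas '[0,0,0,0,0,0,0.8,0,0,0,0,0,0,1,0,0,0,0,0,0,1,0,0,-10,0,0,0,1,0,0,-40,0,0,0,1,0,0,-90,0,0,0,1,0,0,-140,0,0,0,1,0,0,-180,0,0,0,1,0,0,-180,0,0,0,1]'

```text
clock: 31.68
eef_pos: [468.3, -96.7, 190.8]
tool_rot: [3.135, 0.001, 1.676]
force: [-0.4, -0.4, 0.3]
width: 85.8
gripper_force: 0.0
```

```bash
python3 - <<'E'
from h import *
c,_=white("wrist"); print([proj("",[*chest(-36,y),68],c) for y in(36,108)])
# match box yaw-aligned look
print(rel([629,275,190],0.315))
E
```

```text
wrist (453, 311, 56, 73)
wrist (133, 311, 57, 73)
wrist (487, 257, 153, 144)
wrist (274, 168, 87, 279)
wrist (245, 0, 100, 57)
[array([317.7, 299.1]), array([318., 213.])]
(array([352.1, 200.2,  -0.4]), array([ 0.003, -0.002,  1.361]), array([466.9, -96.2, 189. ]), array([3.138, 0.   , 1.676]))
```

All four cups are in the row. Next is the match box: I hover over it aligned, fingers half open, for a look.

play_rows --deltas '[35,20,0,0,0,0.13,0.5,70,40,0,0,0,0.28,0.5,106,60,0,0,0,0.43,0.5,142,80,0,0,0,0.58,0.5,180,101,0,0,0,0.73,0.5,218,123,0,0,0,0.88,0.5,256,145,0,0,0,1.03,0.5,292,166,0,0,0,1.18,0.5,326,185,0,0,0,1.3,0.5,352,200,0,0,0,1.361,0.5]'

```text
clock: 32.98
eef_pos: [627.3, 276.5, 185.1]
tool_rot: [3.141, 0.003, 0.313]
force: [0.6, -0.0, -0.4]
width: 42.9
gripper_force: 0.0
```

play_rows --deltas '[0,0,0,0,0,0,0.5,0,0,0,0,0,0,0.5]'

```text
clock: 33.22
eef_pos: [627.3, 273.2, 186.2]
tool_rot: [3.14, 0.003, 0.314]
force: [-0.3, 0.2, -0.6]
width: 42.9
gripper_force: 0.0
```

```bash
python3 - <<'E'
from h import *
print(rel([629,275,80],0.315)); c=camera_info("wrist"); j=get_image("wrist"); k=get_image("side"); print(c["T"].tolist(),read_state()["width"])
u=np.array([np.cos(.315),np.sin(.315)]);v=np.array([-u[1],u[0]])
print("box corners pred",[proj("",[*(np.array([628.7,274.4])+a*30*u+b*70*v),42],c) for a,b in((1,1),(1,-1),(-1,-1),(-1,1))],"bar",[proj("",[*(np.array([628.7,274.4])+a*18*u+b*10*v),68],c) for a,b in((1,1),(1,-1),(-1,-1),(-1,1))])
o=np.zeros((600,800,3),np.uint8);o[:480,:640]=j;o[480:,:320]=cv2.resize(k[170:230,190:350],(320,120));o[:480,640:]=cv2.resize(k[140:260,260:300],(160,480))
cv2.imwrite("pics/m.png",o[:,:,::-1])
E
```

```text
(array([  2.4,  -1.4, 106.2]), array([ 0.001,  0.003, -0.001]), array([627.3, 273.2, 186.2]), array([3.14e+00, 3.00e-03, 3.14e-01]))
[[0.3089335202484471, -0.9064546608417229, -0.28792364943716875, 700.7616262178891], [-0.9510834650960394, -0.29425620798477053, -0.0940931797918038, 296.7360620944626], [0.0005678801031811144, 0.3029079594542519, -0.9530196459734961, 366.41015047167616], [0.0, 0.0, 0.0, 1.0]] 42.48753091577895
box corners pred [array([230.2, 166.7]), array([408.5, 166.5]), array([403.9, 239.2]), array([235.1, 239.4])] bar [array([305.6, 188. ]), array([332.9, 188. ]), array([332.5, 234.8]), array([306.2, 234.9])]
```

View pics/m.png

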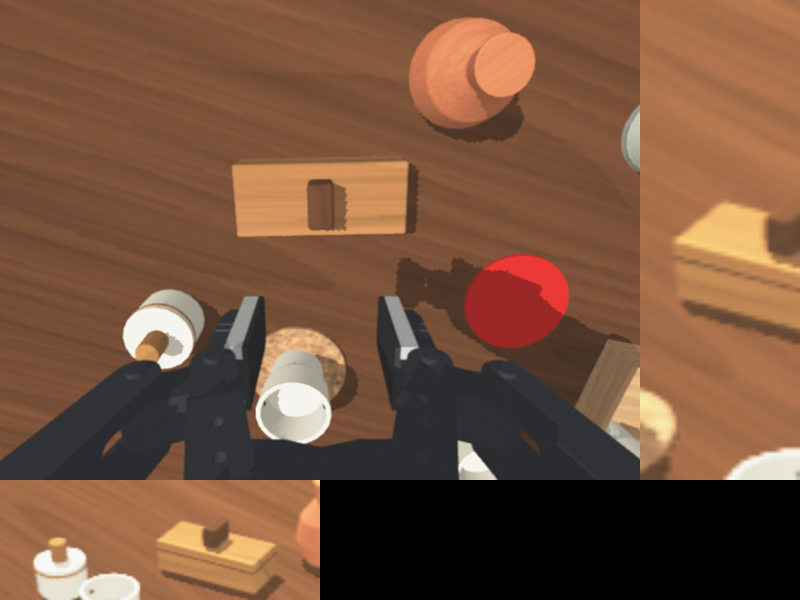

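The view shows the match box at (233–408, 161–236), 3–4 px above the prediction, with its bar at (320,204). The vase (470,70) and the jar (165,330) are clear. Tips are about 39 mm above the TCP at this opening. I descend on the bar and grip.

play_rows --deltas '[5,-1,40,0,0,0,0.5,5,-1,85,0,0,0,0.5,5,-1,125,0,0,0,0.5,5,-1,150,0,0,0,0.5,5,-1,165,0,0,0,0.5,5,-1,171,0,0,0,0.5,5,-1,171,0,0,0,0.5,5,-1,171,0,0,0,0.2,5,-1,171,0,0,0,0.1,5,-1,171,0,0,0,0.1]'

```text
clock: 34.58
eef_pos: [633.7, 277.3, 18.0]
tool_rot: [3.141, -0.002, 0.315]
force: [-0.7, -0.9, 6.6]
width: 18.4
gripper_force: 62.1
```

play_rows --deltas '[0,0,0,0,0,0,0.1,0,0,0,0,0,0,0.1,0,0,-6,0,0,0,0.1,0,0,-15,0,0,0,0.1,0,0,-30,0,0,0,0.1,0,0,-55,0,0,0,0.1,0,0,-80,0,0,0,0.1,0,0,-110,0,0,0,0.1,0,0,-120,0,0,0,0.1]'

```text
clock: 35.7
eef_pos: [634.0, 277.3, 139.3]
tool_rot: [3.142, -0.004, 0.315]
force: [0.0, 0.2, -2.2]
width: 18.1
gripper_force: 61.2
```

```bash
python3 - <<'E'
from h import *
print(rel([*chest(37,-67),120],0.1))
E
```

```text
(array([-240.8,  490.9,   18.4]), array([-0.   , -0.004,  0.215]), array([634. , 277.3, 139.3]), array([ 3.142, -0.004,  0.315]))
```

play_rows --deltas '[-18,37,0,0,0,0.01,0.1,-42,86,0,0,0,0.03,0.1,-66,135,0,0,0,0.06,0.1,-91,187,0,0,0,0.08,0.1,-116,238,0,0,0,0.11,0.1,-141,289,0,0,0,0.13,0.1,-166,340,0,0,0,0.16,0.1,-191,391,0,0,0,0.18,0.1,-213,437,0,0,0,0.2,0.1,-229,470,0,0,0,0.215,0.1]'

```text
clock: 36.95
eef_pos: [559.1, -243.4, 136.4]
tool_rot: [3.141, 0.001, 0.097]
force: [0.1, 0.2, -1.6]
width: 18.1
gripper_force: 61.2
```

play_rows --deltas '[0,0,0,0,0,0,0.1,0,0,0,0,0,0,0.1]'

```text
clock: 37.2
eef_pos: [560.3, -239.4, 136.0]
tool_rot: [-3.14, 0.0, 0.1]
force: [0.2, 0.5, -2.6]
width: 18.2
gripper_force: 61.2
```

```bash
python3 - <<'E'
from h import *
print(rel([*chest(38.5,-66),70],0.1))
E
```

```text
(array([-4.2, 23.3, 66. ]), array([-0.002,  0.   ,  0.   ]), array([ 560.3, -239.4,  136. ]), array([-3.14,  0.  ,  0.1 ]))
```

play_rows --deltas '[-4,23,5,0,0,0,0.1,-4,23,30,0,0,0,0.1,-4,23,60,0,0,0,0.1,-4,23,70,0,0,0,0.1,-4,23,70,0,0,0,0.1]'

```text
clock: 37.83
eef_pos: [558.8, -262.6, 66.1]
tool_rot: [-3.141, 0.001, 0.101]
force: [0.7, -0.3, -1.4]
width: 18.1
gripper_force: 61.2
```

```bash
python3 - <<'E'
from h import *
print(rel([*chest(38.5,-66),25],0.1))
E
```

```text
(array([-0.4,  0.2, 41.1]), array([-0.001,  0.001,  0.001]), array([ 558.8, -262.6,   66.1]), array([-3.141e+00,  1.000e-03,  1.010e-01]))
```

play_rows --deltas '[0,0,15,0,0,0,0.1,0,0,28,0,0,0,0.1,0,0,36,0,0,0,0.1,0,0,40,0,0,0,0.1,0,0,41,0,0,0,0.1,0,0,41,0,0,0,0.1]'

```text
clock: 38.58
eef_pos: [558.8, -264.0, 25.7]
tool_rot: [3.141, -0.0, 0.1]
force: [0.5, -0.2, -1.1]
width: 18.3
gripper_force: 61.2
```

play_rows --deltas '[0,0,1.5,0,0,0,0.1,0,0,1.5,0,0,0,0.3,0,0,1.5,0,0,0,0.5,0,0,1.5,0,0,0,0.5,0,0,-10,0,0,0,0.5,0,0,-40,0,0,0,0.5,0,0,-90,0,0,0,0.5,0,0,-140,0,0,0,0.5,0,0,-160,0,0,0,0.5]'

```text
clock: 39.7
eef_pos: [559.8, -265.3, 189.7]
tool_rot: [3.138, -0.004, 0.099]
force: [0.8, -1.1, -0.9]
width: 42.6
gripper_force: 0.0
```

```bash
python3 - <<'E'
from h import *
k=get_image("top")
def knob(n,img,c):
    g=cv2.cvtColor(img,cv2.COLOR_RGB2HSV); return g
g=cv2.cvtColor(k,cv2.COLOR_RGB2HSV)
m=((g[:,:,1]<45)&(g[:,:,2]>110)).astype(np.uint8)
for q in cv2.findContours(m,0,2)[0]:
    if cv2.contourArea(q)>300: print(cv2.boundingRect(q),cv2.contourArea(q))
g0=cv2.cvtColor(cv2.imread("pics/top0.png"),cv2.COLOR_BGR2HSV)
m=((g0[:,:,1]<45)&(g0[:,:,2]>110)).astype(np.uint8)
for q in cv2.findContours(m,0,2)[0]:
    if 300<cv2.contourArea(q)<3000: print("t0",cv2.boundingRect(q))
b=px("top",183,268.5,42);print(b,[proj("top",[*b,z]) for z in(0,42,68)])
print(rel([462,373,190],0.7))
E
```

```text
(0, 395, 54, 85) 4321.0
(226, 266, 33, 32) 781.0
(169, 241, 32, 32) 730.5
(497, 127, 143, 121) 7859.0
(291, 123, 245, 357) 32060.5
(349, 123, 37, 45) 1242.0
t0 (291, 460, 102, 20)
t0 (320, 275, 35, 36)
t0 (220, 260, 38, 38)
t0 (167, 253, 33, 32)
t0 (349, 123, 37, 46)
t0 (0, 97, 28, 132)
[463.9 373.5] [array([187.3, 271.4]), array([183. , 268.5]), array([180.1, 266.6])]
(array([ -34.6, -645.4,   -1.8]), array([ 0.006, -0.005, -0.601]), array([ 560.5, -265.8,  191.1]), array([ 3.137, -0.006,  0.099]))
```

The jar was knocked: its blob moved from (183,269) to (185,257) in the top view. I recompute and go there.

```bash
python3 - <<'E'
from h import *
b=px("top",184.5,256.5,42);print(b,rel([*b,190],0.1))
E
```

```text
[489.8 374. ] (array([  -6.8, -643.6,   -1.6]), array([ 0.004, -0.006, -0.001]), array([ 560.5, -265.8,  191.1]), array([ 3.137, -0.006,  0.099]))
```

play_rows --deltas '[0,-40,0,0,0,0,0.5,-1,-90,0,0,0,0,0.5,-2,-145,0,0,0,0,0.5,-2,-200,0,0,0,0,0.5,-3,-255,0,0,0,0,0.5,-3,-310,0,0,0,0,0.5,-4,-365,0,0,0,0,0.5,-5,-420,0,0,0,0,0.5,-5,-470,0,0,0,0,0.5,-6,-520,0,0,0,0,0.5]'

```text
clock: 41.0
eef_pos: [500.3, 254.6, 185.5]
tool_rot: [3.142, 0.0, 0.1]
force: [0.1, -1.0, 0.5]
width: 42.6
gripper_force: 0.0
```

```bash
python3 - <<'E'
from h import *
print(rel([489.8,374,190],0.1))
E
```

```text
(array([   1.4, -119.8,   -4.5]), array([ 0.,  0., -0.]), array([500.3, 254.6, 185.5]), array([3.142, 0.   , 0.1  ]))
```

play_rows --deltas '[0,-45,-4,0,0,0,0.5,1,-85,-4,0,0,0,0.5,1,-112,-4,0,0,0,0.5,1,-120,-4,0,0,0,0.5,1,-120,-4,0,0,0,0.5,1,-120,-4,0,0,0,0.5]'

```text
clock: 41.75
eef_pos: [490.5, 370.6, 189.8]
tool_rot: [3.141, -0.0, 0.097]
force: [1.2, 0.3, 0.9]
width: 42.8
gripper_force: 0.0
```

```bash
python3 - <<'E'
from h import *
s=read_state()["eef_pos"];c,j=white("wrist"); print(s,proj("",[489.8,374,42],c),proj("",[489.8,374,68],c))
g=cv2.cvtColor(j,cv2.COLOR_RGB2HSV); 
x,y=proj("",[489.8,374,60],c).astype(int)
r=j[y-50:y+50:8,x-50:x+50:8]; print(g[y-48:y+48:8,x-48:x+48:8,1]); 
# knob: saturated region inside a window
m=(g[:,:,1]>110).astype(np.uint8); w=np.zeros_like(m); w[y-60:y+60,x-60:x+60]=1; m&=w
for q in cv2.findContours(m,2,2)[0]:
    if 150<cv2.contourArea(q): print("sat",cv2.boundingRect(q),cv2.contourArea(q))
cv2.imwrite("pics/j.png",j[:,:,::-1])
E
```

```text
wrist (385, 296, 33, 63)
wrist (225, 296, 33, 63)
wrist (427, 231, 93, 89)
wrist (278, 165, 76, 74)
[490.46167521 370.57550261 189.75666389] [316.2 205.9] [315.8 213.8]
[[136 133 136 138  69  37  81  50  33 135 135 136]
 [133 139 136  58   4   4   4   4   4  69 126 131]
 [132 134 138   4   4   4   4   4   4   4  83 120]
 [134 133   4   4   4   4   4   4   4   4   4 116]
 [136 140   4   4   4 100 135 137  31   4   4 110]
 [136 141   4   4   5 138 139 144  28  29   4 110]
 [136 135   4   4   5 139 143 141  30  29   4 131]
 [137 139  13   4   4 125 143 123  32  10   4 121]
 [131 131 134   4   4   5   5   4   5   5 123 121]
 [137 139 139 135  32   5   4   4  15 137 132 136]
 [135 137 134 136 132 133 134 134 136 137 138 136]
 [136 137 139 137 137 137 137 134 135 136 135 139]]
sat (303, 192, 26, 31) 591.5
sat (255, 151, 120, 120) 14161.0
sat (276, 157, 81, 85) 5150.0
```

The jar knob is at (316,209) in the wrist image, about 4 mm farther in x than predicted. I descend and grip.

play_rows --deltas '[3,-3,40,0,0,0,0.5,3,-3,85,0,0,0,0.5,3,-3,125,0,0,0,0.5,3,-3,150,0,0,0,0.5,3,-3,165,0,0,0,0.5,3,-3,172,0,0,0,0.5,3,-3,172,0,0,0,0.5,3,-3,172,0,0,0,0.2,3,-3,172,0,0,0,0.1,3,-3,172,0,0,0,0.1]'

```text
clock: 43.05
eef_pos: [493.4, 375.8, 18.6]
tool_rot: [-3.141, -0.002, 0.1]
force: [-1.1, -1.3, 5.7]
width: 19.0
gripper_force: 58.9
```

play_rows --deltas '[0,0,0,0,0,0,0.1,0,0,0,0,0,0,0.1,0,0,-6,0,0,0,0.1,0,0,-15,0,0,0,0.1,0,0,-30,0,0,0,0.1,0,0,-55,0,0,0,0.1,0,0,-80,0,0,0,0.1,0,0,-110,0,0,0,0.1,0,0,-120,0,0,0,0.1]'

```text
clock: 44.18
eef_pos: [493.8, 376.1, 140.0]
tool_rot: [-3.14, -0.003, 0.1]
force: [0.5, 0.4, -2.7]
width: 19.1
gripper_force: 58.9
```

```bash
python3 - <<'E'
from h import *
print(rel([*chest(36,70),140],0.1))
E
```

```text
(array([ -1.9, 506.2,  -0.9]), array([-0.002, -0.003, -0.   ]), array([493.8, 376.1, 140. ]), array([-3.14e+00, -3.00e-03,  1.00e-01]))
```

play_rows --deltas '[0,40,0,0,0,0,0.1,0,90,0,0,0,0,0.1,0,145,0,0,0,0,0.1,0,200,0,0,0,0,0.1,-1,255,0,0,0,0,0.1,-1,310,0,0,0,0,0.1,-1,365,0,0,0,0,0.1,-2,420,0,0,0,0,0.1,-2,465,0,0,0,0,0.1,-2,495,0,0,0,0,0.1]'

```text
clock: 45.42
eef_pos: [539.4, -119.8, 137.5]
tool_rot: [3.141, 0.0, 0.097]
force: [-0.2, 0.8, -2.0]
width: 18.8
gripper_force: 58.9
```

play_rows --deltas '[0,0,0,0,0,0,0.1,0,0,0,0,0,0,0.1]'

```text
clock: 45.68
eef_pos: [539.5, -115.9, 137.0]
tool_rot: [-3.14, 0.001, 0.1]
force: [0.1, 0.9, -2.3]
width: 18.9
gripper_force: 59.0
```

```bash
python3 - <<'E'
from h import *
print(rel([*chest(36,70),70],0.1))
E
```

```text
(array([ 1.7, 12.2, 67. ]), array([-0.001,  0.001,  0.   ]), array([ 539.5, -115.9,  137. ]), array([-3.14e+00,  1.00e-03,  1.00e-01]))
```

play_rows --deltas '[2,12,10,0,0,0,0.1,2,12,40,0,0,0,0.1,2,12,70,0,0,0,0.1,2,12,92,0,0,0,0.1,2,12,105,0,0,0,0.1,2,12,110,0,0,0,0.1,2,12,112,0,0,0,0.1,2,12,112,0,0,0,0.1]'

```text
clock: 46.68
eef_pos: [543.6, -128.8, 26.0]
tool_rot: [3.141, -0.001, 0.1]
force: [0.1, -0.7, -2.0]
width: 18.9
gripper_force: 59.1
```

play_rows --deltas '[0,0,1.5,0,0,0,0.1,0,0,1.5,0,0,0,0.3,0,0,1.5,0,0,0,0.5,0,0,1.5,0,0,0,0.5,0,0,-10,0,0,0,0.5,0,0,-40,0,0,0,0.5,0,0,-90,0,0,0,0.5,0,0,-140,0,0,0,0.5,0,0,-160,0,0,0,0.5,0,-60,-160,0,0,0,0.5]'

```text
clock: 47.92
eef_pos: [538.9, -74.5, 189.2]
tool_rot: [3.137, -0.007, 0.091]
force: [-0.0, 2.0, -1.4]
width: 43.0
gripper_force: 0.0
```

play_rows --deltas '[0,-50,-20,0,0,0,0.5,0,-100,-40,0,0,0,0.5,0,-150,-40,0,0,0,0.5,0,-200,-40,0,0,0,0.5,0,-200,-40,0,0,0,0.5,0,-200,-40,0,0,0,0.5]'

```text
clock: 48.68
eef_pos: [517.2, 129.2, 226.1]
tool_rot: [3.141, -0.0, 0.099]
force: [-0.1, -0.5, 0.9]
width: 42.4
gripper_force: 0.0
```

```bash
python3 - <<'E'
from h import *
print(read_state()["eef_pos"]); white("side",130,40,300)
print("side rims",[proj("side",[*chest(-36,y),68]).tolist() for y in(-108,-36,36,108)],"jar lid",proj("side",[*chest(36,70),42+6]),"knob",proj("side",[*chest(36,70),74]),"bar",proj("side",[*chest(36,-66),74]))
i=get_image("side");t=get_image("top"); cv2.imwrite("pics/end_s.png",i[:,:,::-1]);cv2.imwrite("pics/end_t.png",t[:,:,::-1])
g=cv2.cvtColor(i,cv2.COLOR_RGB2HSV)
# darker bar & orange knob blobs in chest region
for nm,m in(("dark",(g[:,:,2]<110)&(g[:,:,1]>90)),("knob",(g[:,:,1]>130)&(g[:,:,2]>130))):
    m=m.astype(np.uint8);w=np.zeros_like(m);w[255:390,325:515]=1;m&=w
    for q in cv2.findContours(m,0,2)[0]:
        if 25<cv2.contourArea(q)<1500: print(nm,cv2.boundingRect(q),cv2.contourArea(q))
a=cv2.resize(i[250:390,320:520],(200,140));
# bystander check by difference with first picture
d=cv2.absdiff(cv2.imread("pics/top0.png")[:,:,::-1].copy(),t).max(2)
for nm,(x0,y0,x1,y1) in dict(candle=(340,115,395,175),book=(420,115,510,225),vase=(250,120,305,172)).items(): print(nm,(d[y0:y1,x0:x1]>40).mean())
E
```

```text
[517.20032309 129.18274296 226.05261902]
side (26, 348, 171, 132)
side (340, 276, 139, 93)
side (281, 252, 33, 41)
side (434, 240, 117, 76)
side (230, 217, 30, 36)
side (9, 197, 81, 39)
side (402, 194, 34, 50)
side (21, 76, 37, 106)
side (86, 0, 126, 168)
side (0, 0, 23, 153)
side rims [[455.9, 334.8], [420.1, 316.6], [387.1, 299.8], [356.6, 284.2]] jar lid [394.6 283.1] knob [395.3 272.4] bar [456.8 301.4]
dark (463, 354, 40, 36) 419.0
dark (498, 344, 13, 12) 81.0
dark (489, 311, 13, 8) 39.5
dark (449, 304, 18, 15) 109.0
dark (505, 302, 10, 8) 37.5
dark (325, 293, 7, 12) 27.0
knob (362, 365, 93, 25) 989.0
knob (441, 319, 10, 9) 27.5
knob (325, 302, 22, 49) 451.5
candle 0.0
book 0.0
vase 0.8090909090909091
```

```bash
python3 - <<'E'
from h import *
i=cv2.imread("pics/end_s.png");s0=cv2.imread("pics/side0.png");t=cv2.imread("pics/end_t.png")
d=cv2.absdiff(i,s0).max(2)
for nm,(x0,y0,x1,y1) in dict(vase=(334,165,374,220),candle=(398,190,440,245)).items(): print(nm,(d[y0:y1,x0:x1]>40).mean())
g=cv2.cvtColor(t,cv2.COLOR_BGR2HSV); m=((g[:,:,1]<45)&(g[:,:,2]>100)).astype(np.uint8); m[:225]=0;m[320:]=0;m[:,:380]=0;m[:,535:]=0
m=cv2.morphologyEx(m,cv2.MORPH_CLOSE,np.ones((3,3)))
for q in cv2.findContours(m,0,2)[0]:
    if cv2.contourArea(q)>50: print("top",cv2.boundingRect(q),cv2.contourArea(q))
print("rims",[proj("top",[*chest(-36,y),68]).tolist() for y in(-108,-36,36,108)],"jar",proj("top",[*chest(36,70),48]),proj("top",[*chest(36,70),74]),"bar",proj("top",[*chest(36,-66),74]))
mb=((g[:,:,1]>100)&(g[:,:,2]<105)).astype(np.uint8)
for q in cv2.findContours(mb[236:310,386:526],0,2)[0]:
    if cv2.contourArea(q)>20: print("dark",np.add(cv2.boundingRect(q),(386,236,0,0)))
e=cv2.resize(g[238:308:4,386:526:4,1],None,fx=1,fy=1); print(e[:, :])
E
```

```text
vase 0.0
candle 0.0
top (390, 270, 139, 34) 3328.5
top (406, 240, 31, 31) 690.0
rims [[511.9, 286.5], [476.9, 286.6], [441.8, 286.7], [406.8, 286.9]] jar [422. 254.] [424.3 251.8] bar [489.9 251.6]
dark [386 300 140  10]
dark [452 268  67   3]
dark [482 244  14  19]
dark [522 236   4  40]
[[ 99 102 101 105 102 102 101 102 104 103 103  99 100 101 100  99 101 100
  101 102 100 101 102 101 100  99  98  99  99 100  99 100  99  96 132]
 [ 98 108 108 106 107 107 110  29  22  22  22  50 106 108 107 105 130 135
  133 134 133 132 137 135 135 136 136 135 135 135 134 135 134 106 120]
 [100 105 102  97  95  97  33  23  23  25  23  23  59  98  99  99 139 134
  134 134 134 133 136 136 143 142 139 136 137 135 135 134 134 108 115]
 [101 107 102  99 100  72  22  23  34 133 137  22  22  99  98  98 137 135
  136 133 133 135 133 134 140 143 140 141 135 135 135 135 135 118 111]
 [101 106 102  99  98  53  23  23  76 134 135  31  23 100  97  96 138 133
  133 135 135 133 134 134 144 142 141 137 134 135 134 135 133 128 108]
 [101 107 101  99  99  34  22  23  24  64  32  29  22 106 103  97 137 133
  134 135 1
[... 1100 characters left out ...]
  29  28  28  66  28  27  25  27  23  21  21  25
   33  22  24  22  22  22  22  24  25  30  24  23  22  22  22  22  25]
 [107  53  29  27  27  25  27  29  28 101  26  27  29  27  27  25  27  27
   67  26  26  22  23  22  23  24  23  28  26  22  22  23  21  22  25]
 [105 106  28  27  25  25  27  30  55 108  69  26  28  29  29  27  28  70
  107  35  25  23  22  23  25  24  61  77  27  24  24  23  24  26  24]
 [108 105 107  55  26  29  33  85 106 105 106  92  40  27  29  35  89 107
  107 107  88  48  25  23  33  94 106 105 102  91  56  34  40  60 111]
 [110 108 108 107 106 108 108 106 106 107 105 106 103 107 106 106 107 107
  106 110 107 106 103 104 107 102  99  97  98  97  96  98 105 105  98]]
```

```bash
python3 -c "
from cell import *
print(finish_job())"
```

```text
the job is handed in; nothing more can be done
None
```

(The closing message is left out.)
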